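# Tip the parts bin so the bolts gather in one corner, and hold it

### The job

Two of the three bolts we sprayed for the saw fence lie in the blue parts bin and one is still on the spray turntable, which spins freely: lift that one off and drop it into the bin with the others. Then take hold of the bin and tip it towards its front left corner (front is the low wall with the white card, facing you; left is the saw's side) until all three bolts have slid down into that corner, without spilling any or disturbing the other things on the bench. Finish while still gripping the bin and holding it tipped, so that I can pick the bolts out from the saw.

Things in the scene. Friction and masses are not known exactly. Their poses are not given: they have to be found in the camera images.
- parts_bin: blue plastic bin, loose, 0.24 kg, 200 (x) x 150 (y) mm, right of the turntable; origin: centre of underside, x to the high rear wall (away from the robot, within 0.3 rad), y to its left, z up. Floor 4, walls 3.5 mm thick; front 42, rear 80 mm high; sides rise from 42 at the front to 80 at x=-30 mm. Slippery: bolts slide on it at 8 to 12 deg of tip, along its walls at 12 to 25
- rear_rail (a point): middle of the top of the rail on the bin's rear rim, 82 mm above the bin's underside, at x = +98 mm of the bin. The rail is 10 mm thick (along the bin's x), 24 mm high and 150 mm long (along the bin's y): a place to grip the bin from above, one finger inside and one outside
- front_left_corner (a point): inner corner of the bin's floor at its front and left walls (the front wall carries a blank white card): at x = -96.5, y = +71.5, z = +4 mm of the bin
- turntable_base: spray turntable: a brown hardboard disc 180 mm across with spots of dried paint, its top 30 mm above the bench, on a steel swivel screwed to the bench. Origin: on the bench, on the axis of the disc
- turntable (a joint): turning angle of the disc about its upright axis, rad, growing anticlockwise from above; it turns freely both ways without stops, and very easily, so a sideways push on the bolt spins it
- stray_bolt: grey steel hex bolt lying on the turntable, 35 to 60 mm from its axis: 52 mm long (its own y), 15 wide (x), 13 high, 0.03 kg. Origin: centre of its underside
- bin_bolt_1: same kind of bolt (52 x 15 x 13 mm, long axis y, origin centre of its underside), lying on the floor of the bin
- bin_bolt_2: same kind of bolt, lying on the floor of the bin
- screw_jar: bystander: jar of screws, 62 mm across, 80 mm tall, at the back. Origin: centre of its foot
- blue_cup: bystander: blue plastic cup, 71 mm across, 88 mm tall, at the back. Origin: centre of its foot
- driver_c: bystander: red screwdriver, 175 mm long (y), 25 mm thick, lying in front of the robot, nearer than the bin and turntable. Origin: centre of its underside
- tape_measure: bystander: yellow tape measure, 65 x 76 x 35 mm, lying to the right, nearer to the robot than the bin. Origin: centre of its underside

How it is judged (in metres and radians):
On the way, in this order (a step that is already met when the one before it is completed fails the run):
1. the stray bolt is lifted off the turntable (height (world z) of stray_bolt above 0.06 m and contact force between stray_bolt and the fingers above 0.5 N), for 0.1 s.
2. the stray bolt lies in the bin, let go, with the bin still flat (x of stray_bolt in the frame of parts_bin between -0.1 and 0.1 m and y of stray_bolt in the frame of parts_bin between -0.075 and 0.075 m and z of stray_bolt in the frame of parts_bin below 0.045 m and contact force between stray_bolt and the fingers below 0.1 N and angle between parts_bin's own z axis and vertical below 0.15 rad), for 0.2 s.
At the end, for the whole second after the job is handed in: Fingers grip the bin (over 2 N) and hold it still, tipped 0.25 to 1.2 rad, rear rail over 0.1 m up, not leaning on the turntable; all three bolts at rest in its front left quarter (the middle of each at most 5 mm behind and 10 mm right of the bin's middle) (x of stray_bolt in the frame of parts_bin between -0.1 and 0.005 m and y of stray_bolt in the frame of parts_bin between -0.01 and 0.075 m and z of stray_bolt in the frame of parts_bin between -0.005 and 0.045 m and linear speed of each of stray_bolt, bin_bolt_1, bin_bolt_2, parts_bin below 0.03 m/s and x of bin_bolt_1 in the frame of parts_bin between -0.1 and 0.005 m and y of bin_bolt_1 in the frame of parts_bin between -0.01 and 0.075 m and z of bin_bolt_1 in the frame of parts_bin between -0.005 and 0.045 m and x of bin_bolt_2 in the frame of parts_bin between -0.1 and 0.005 m and y of bin_bolt_2 in the frame of parts_bin between -0.01 and 0.075 m and z of bin_bolt_2 in the frame of parts_bin between -0.005 and 0.045 m and angle between parts_bin's own z axis and vertical between 0.25 and 1.2 rad and contact force between parts_bin and the fingers above 2 N and height (world z) of rear_rail above 0.1 m and contact force between parts_bin and turntable_base below 0.3 N); the arm keeps its last pose, push and grip.
It fails at once if a bystander on the bench is pushed more than 3 cm (distance of any of screw_jar, blue_cup, driver_c, tape_measure from where it was at the start of the episode above 0.03 m).
It also fails if it takes over 51 s, if anything falls off the work surface, if the arm or the gripper's body presses on something with over 40 N, if the wrist force passes 120 N, or if a joint passes its speed limit or range.

### The arm

A 6-joint arm with a two-finger parallel gripper is mounted at the origin on the work surface; the furniture and walls round the work are solid. World frame = base frame: x ahead of the robot, y to its left, z up, the work surface at z = 0. Lengths are in mm, angles in rad, forces in N, time in s.
With the tool pointing down it reaches from about 275 to 1000 mm from the base axis. Payload 8.4 kg.
Tool frame: the origin (TCP) lies at the very end of the fingers, on their centre line; the grasp point (between the pads) lies 19 mm behind it; z points along the fingers, y is the line along which they close (so a half turn about z gives the same grasp; the last joint's range is limited). The gripper opens to 85 mm and grips with 20 to 120 N. Pads are 22 mm wide; open, the fingers measure 114 mm over their backs; the gripper's body (76 mm by 85 mm) begins 54 mm behind the grasp point. The pads swing forward as they close: fully open they stand 13 mm farther back than shut.
Start: joints at [1.29, 0.353, 1.633, -0, 1.155, -0.002], TCP at [172, 600.869, 231.281] pointing down, gripper open.
Joint ranges: [-2.63, 2.63], [-0.92, 2.1], [0.06, 2.66], [-1.3, 4.44], [0, 2.69], [-3.02, 3.02]. Speed limits (rad/s): [2.22, 2.22, 2.79, 3.14, 3.14, 3.14].

### API

Orientations are given as [roll, pitch, yaw] about the fixed x, y, z axes, in that order (R = Rz(yaw) Ry(pitch) Rx(roll)).
In Python, from rig import sensors, grab_frame, camera_params, order gives the robot as it stands. The module is installed in compiled form; this text tells all that it offers.
- The arm moves only by the tool move_arm, never from a script. Its argument "motion" is a list of rows, each a list of 7 numbers: the turn, a rotation vector about the tool's x, y, z in shares of pi rad (1.0 is pi rad), then the shift along the tool's x, y, z in normalised numbers (1 is 400 mm), then the finger opening in m, from 0 to 0.0854. A call has 1 to 8 rows; each row is the pose to reach, as a shift and turn from the pose commanded when the call began, along the tool's axes at that moment; what a row does not reach only later rows make up. A row lasts 1/8 s, in which the tool goes at most 62.5 mm and 10.7 degrees, less where a joint would pass 70% of its speed; a pose out of reach is approached as far as the arm can. A shift or turn number past 1, either way, is cut back to 1. A call with a gripper value outside its range is refused whole. The fingers move at their own pace and stop on an object; "grip_force" is the grip in N (left out, the last holds). Time passes only in rows, so rows that repeat a pose let the fingers close. It gives the time, the measured TCP pose, the force, the opening and the grip force at its end, in the units of the state.
- sensors.sense(): the state, without advancing time (a new reading comes with each control period).
- grab_frame(name): name is "scene" or "top" or "wrist"; returns (picture, depth): 384x512x3 uint8, red, green, blue; 384x512 float32, mm along the optical axis (not along the pixel's ray), 0 where there is no reading.
- camera_params(name): a dict with "camera_matrix" (3x3 intrinsics, pixels), "world_from_camera" (4x4, takes a point from camera to world coordinates). Camera axes: x right, y down, z forward; pixel columns grow to the right and rows downward; lengths in mm; the calibration is good to about 2 mm. The wrist camera is an equidistant fisheye: a pixel r from the principal point sees the ray r / f radians off the axis. A picture is of the moment at which its call begins: read the wrist's pose just before it. camera_params takes no time and is no camera call; for the wrist camera it gives the pose at the moment of the call.
- order.sign_off(): hands the job in; it is judged then, once.
The state is a dict: "clock": time; "qpos": joint angles; "qvel": joint speeds; "joint_efforts": joint torques, N m; "eef_pos": TCP position; "tcp_rot": TCP orientation; "contact_force": force on the tool from outside, world axes, zero at the start; "wrist_torque": the same for the moment, N m; "opening": opening from 0.0 (shut) to 1.0 (fully open); "grasp_force": force on a finger pad.
Only numpy, scipy, OpenCV 4.12 (cv2) and the standard library are available. Lean on these libraries where they do the work, as an engineer would, in place of code of your own. Each camera call takes 0.05 s, during which the arm holds its last target. There are 200 camera calls.

## Working session

There is one attempt and no reset: what is moved stays moved. The work goes in short steps, Python scripts to look and compute and a tool call to move; the robot and the scene stay as the last step left them, time stands still between calls to the robot, and variables do not carry over. Pictures are saved under pics/ and viewed, at most 10 in all, crops included, and the job is handed in when it is done.

Besides the shell and the picture viewer there is one more tool, called after "Request:" as a command line: name --pt "numbers of a row" for each row, then --argument value for the rest. move_arm: Moves the arm, as the interface text tells. Its arguments: {"type":"object","properties":{"motion":{"type":"array","items":{"type":"array","items":{"type":"number"}}},"grip_force":{"type":"number"}},"required":["motion"]}

```bash
mkdir -p pics; python3 - <<'E'
from rig import *
import cv2,numpy as np
ims=[]
for n in("top","scene"):
    p,d=grab_frame(n);cv2.imwrite(f"pics/{n}0.png",p[:,:,::-1]);np.save(f"{n}d.npy",d)
    c=camera_params(n);print(n,np.round(c["camera_matrix"],1).tolist(),np.round(c["world_from_camera"],3).tolist())
print(sensors.sense())
E
```

```text
top [[350.9, 0.0, 256.5], [0.0, 350.9, 196.2], [0.0, 0.0, 1.0]] [[-0.005, -0.993, 0.117, 448.388], [-0.999, 0.001, -0.035, 21.146], [0.035, -0.117, -0.993, 1038.839], [0.0, 0.0, 0.0, 1.0]]
scene [[389.2, 0.0, 250.6], [0.0, 389.2, 193.2], [0.0, 0.0, 1.0]] [[-0.639, -0.403, 0.656, -0.757], [-0.769, 0.345, -0.538, 478.022], [-0.009, -0.848, -0.53, 548.016], [0.0, 0.0, 0.0, 1.0]]
{'clock': 0.1, 'qpos': array([ 1.28961863e+00,  3.53569928e-01,  1.63405352e+00,  1.11348376e-05,
        1.15519373e+00, -2.38101714e-03]), 'qvel': array([-2.25036927e-04, -2.73665367e-03, -2.07363508e-03,  3.29912634e-04,
        4.81932304e-05,  1.92202048e-03]), 'joint_efforts': array([-1.04978841e-03, -6.06352615e+01, -3.42820144e+01, -1.02964696e-04,
        3.81312770e-03, -3.44045236e-05]), 'eef_pos': array([171.86777981, 600.46681097, 230.64501809]), 'tcp_rot': array([-3.14036815e+00, -1.30970485e-05,  2.86279147e+00]), 'contact_force': array([ 0.63414161, -0.88202847,  0.02875245]), 'wrist_torque': array([ 0.01222349, -0.037579  ,  0.0175236 ]), 'grasp_force': 0.0, 'opening': 0.9947258945719045}
```

View pics/top0.png

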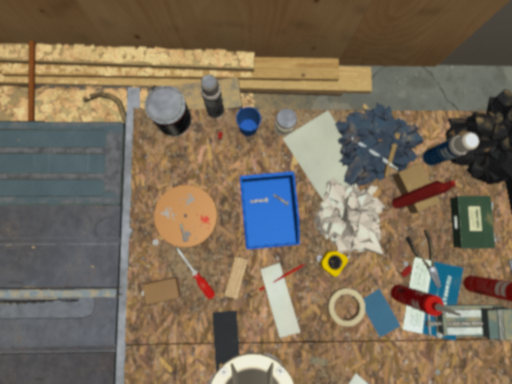

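View pics/scene0.png

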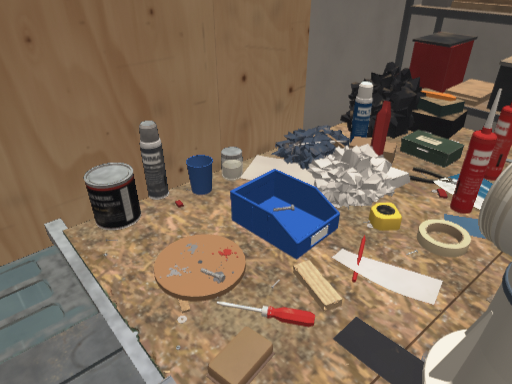

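The top view shows the disc at about (185,215), the bin at (270,210) with bolts near (259,200) and (281,199), and the stray bolt near (186,233). In the scene view the stray bolt is at (212,273), with its head to the left. Next I'll measure these from depth.

```bash
cat > h.py <<'E'
from rig import *
import cv2,numpy as np
from scipy.spatial.transform import Rotation as Ro
def cloud(n,d=None,img=False):
    p,d=grab_frame(n)
    c=camera_params(n);K=c["camera_matrix"];T=np.array(c["world_from_camera"])
    v,u=np.mgrid[:d.shape[0],:d.shape[1]]
    P=np.stack([(u-K[0][2])/K[0][0]*d,(v-K[1][2])/K[1][1]*d,d],-1)
    W=P@T[:3,:3].T+T[:3,3];W[d==0]=np.nan
    return p,W
def rect(pts):
    (c,s,a)=cv2.minAreaRect(pts.astype(np.float32));return np.round(c,1),np.round(s,1),round(a,1)
E
python3 - <<'E'
from h import *
for n in("top","scene"):
    p,W=cloud(n)
    cv2.imwrite(f"pics/{n}1.png",cv2.resize((p[195:265,140:320] if n=="top" else p[160:310,140:350])[:,:,::-1],None,fx=3.6,fy=3.6,interpolation=3))
    np.save(n+"W.npy",W);h=p.astype(int);x,y,z=W[...,0],W[...,1],W[...,2]
    disc=(abs(z-30)<5)&(h[...,0]>h[...,2]+50)&(x>250)&(x<600)&(y>50)&(y<400)
    q=W[disc][:,:2];print(n,"disc",cv2.minEnclosingCircle(q.astype(np.float32)),np.nanmedian(z[disc]))
    c=np.median(q,0)
    m=(np.hypot(x-c[0],y-c[1])<80)&(z>35)&(z<60)
    print("bolt",m.sum(),rect(W[m][:,:2]),W[m].max(0),np.argwhere(m).mean(0))
    blue=(h[...,2]>h[...,0]+60)&(h[...,2]>120)&(x>250)&(x<650)&(abs(y)<200)
    print("bin",rect(W[blue][:,:2]),"top",rect(W[blue&(z>72)][:,:2]),np.nanmax(z[blue]))
    inb=(x>320)&(x<560)&(y>-150)&(y<110)&(z<30)&(h.max(-1)-h.min(-1)<50)
    k,L,s,_=cv2.connectedComponentsWithStats(inb.astype(np.uint8))
    for i in range(1,k):
        if 8<s[i,4]<400: print(s[i],rect(W[L==i][:,:2]),np.median(W[L==i],0).round(1))
E
```

```text
top disc ((431.80194091796875, 226.83560180664062), 177.12799072265625) 28.68080998014193
bolt 50 (array([461.7, 192.1]), array([46.5, 12.2]), 13.3) [484.48809406 202.4427604   46.53439693] [233.98 183.34]
bin (array([531.5, -49.3]), array([218.4, 151.5]), 4.7) top (array([549. , -47.9]), array([153.2, 151.8]), 5.1) 87.5552867350874
[219 200   9   6  35] (array([552.1,  83.9]), array([15. , 23.8]), 0.7) [553.6  86.7  -1.4]
[232 200  11  20  41] (array([536.6,  31.9]), array([63.9, 23.5]), 27.7) [ 5.475e+02  3.340e+01 -5.000e-01]
[251 200  12   3  24] (array([556.6, -15.3]), array([ 6. , 32.6]), 5.3) [555.3 -15.3  11. ]
[280 200   8   5  15] (array([554.3, -95.5]), array([21.8,  6.9]), 54.9) [551.9 -96.8  13.1]
[219 207  21  23 275] (array([504.4,  65.2]), array([66.1, 57.1]), 6.7) [509.   65.8  -1. ]
[214 235  20  29 265] (array([418.2,  87.3]), array([76.2, 56.1]), 13.2) [415.5  86.1  -0.9]
[228 260   5  11  34] (array([369.9,  64.6]), array([10.1, 30.7]), 71.4) [370.6  63.8  -1.3]
[288 263   4   6  15] (array([ 367.4, -111.6]), array([14.6,  8.2]), 18.6) [ 367.8 -110.2   -1.2]
[295
[... 1325 characters left out ...]
,  46.6]), array([ 5.8, 18.1]), 13.1) [475.8  44.4  -0.8]
[359 257   9   7  28] (array([324.6, -85. ]), array([30.5,  8.5]), 89.9) [323.6 -87.3   3.3]
[254 264  39  26 327] (array([421.1,  84. ]), array([71.1, 58.8]), 6.6) [416.   84.1  -1. ]
[292 266  22  31 188] (array([357.7,  63.3]), array([14.1, 75.8]), 77.6) [363.4  60.1   5.8]
[330 282   5   4  11] (array([323.2,  11.3]), array([6.9, 5. ]), 78.6) [322.6  11.4  -0.6]
[277 288   4   4  12] (array([377.4, 101.7]), array([5.3, 8.8]), 68.3) [377.8 101.7  -0.8]
[282 295   4   3   9] (array([360.9, 106. ]), array([7.5, 4.3]), 4.0) [360.2 104.5  -1.2]
[293 294   7   8  35] (array([342.3,  90.2]), array([11.3, 18.7]), 44.6) [342.2  89.1  -1. ]
```

```bash
python3 - <<'E'
import cv2
a=cv2.imread("pics/top1.png");b=cv2.imread("pics/scene1.png")
import numpy as np
w=max(a.shape[1],b.shape[1]);o=np.zeros((a.shape[0]+b.shape[0],w,3),np.uint8);o[:a.shape[0],:a.shape[1]]=a;o[a.shape[0]:,:b.shape[1]]=b
s=min(1,600/o.shape[0]);cv2.imwrite("pics/c1.png",cv2.resize(o,None,fx=s,fy=s));print(s)
E
```

```text
0.7575757575757576
```

View pics/c1.png

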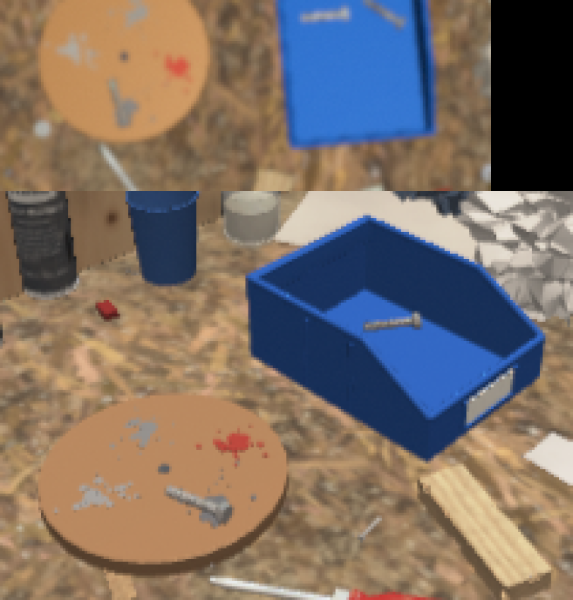

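The crop shows the disc with the stray bolt's head towards me, and two bolts lying well back in the bin. The stray bolt is at about (461,194), lying 16° from x. The bin is at about (525,-50) with yaw of about 0.085.

```bash
cat >> h.py <<'E'
def rel(pos,R):
    s=sensors.sense();R0=Ro.from_euler("xyz",s["tcp_rot"])
    print("turn",(R0.inv()*R).as_rotvec().round(4),"shift",(R0.inv().apply(np.array(pos)-s["eef_pos"])/1000).round(4),"clock",s["clock"])
def down(yaw): return Ro.from_euler("xyz",[np.pi,0,yaw])
E
python3 -c "
from h import *
rel([461.5,194,130],down(3.42))"
```

```text
turn [-8.000e-04 -2.000e-04 -5.572e-01] shift [-0.3903 -0.3112  0.1011] clock 0.2
```

Careful with the scale: shifts go in shares of 400 mm and turns go in shares of pi rad. That gives: -0.39 m is -0.975, -0.311 m is -0.7775, -0.557 rad is -0.1773.

Request:
move_arm --pt "0 0 -0.1773 -0.975 -0.7775 0.25 0.05" --pt "0 0 -0.1773 -0.975 -0.7775 0.25 0.05" --pt "0 0 -0.1773 -0.975 -0.7775 0.25 0.05" --pt "0 0 -0.1773 -0.975 -0.7775 0.25 0.05" --pt "0 0 -0.1773 -0.975 -0.7775 0.25 0.05" --pt "0 0 -0.1773 -0.975 -0.7775 0.25 0.05" --pt "0 0 -0.1773 -0.975 -0.7775 0.25 0.05" --pt "0 0 -0.1773 -0.975 -0.7775 0.25 0.05" --grip_force 40

```text
clock: 1.2
eef_pos: [455.5, 202.6, 133.5]
tcp_rot: [3.141, 0.001, -2.863]
contact_force: [0.5, 0.4, 0.5]
opening: 0.582
grasp_force: 0.0
```

```bash
python3 - <<'E'
from h import *
s=sensors.sense();print(s["eef_pos"],s["tcp_rot"])
c=camera_params("wrist");p,d=grab_frame("wrist")
K=c["camera_matrix"];T=np.array(c["world_from_camera"])
v,u=np.mgrid[:384,:512];a=(u-K[0][2])/K[0][0];b=(v-K[1][2])/K[1][1];r=np.hypot(a,b)+1e-9
P=np.stack([a/r*np.tan(r)*d,b/r*np.tan(r)*d,d],-1);W=P@T[:3,:3].T+T[:3,3]
x,y,z=W[...,0],W[...,1],W[...,2]
m=(d>0)&(np.hypot(x-431,y-226)<100)&(z>36)&(z<50)&(np.hypot(x-462,y-195)<45)
print(m.sum(),rect(W[m][:,:2]),np.percentile(z[m],[5,50,95]))
q=W[m];w,V=np.linalg.eigh(np.cov(q[:,:2].T));print("axis",np.degrees(np.arctan2(*V[::-1,1])))
dm=(d>0)&(abs(z-30)<4)&(np.hypot(x-435,y-220)<105);print("disc",cv2.minEnclosingCircle(W[dm][:,:2].astype(np.float32)),np.median(z[dm]))
k=p.copy();k[m]=(0,255,0);cv2.imwrite("pics/w1.png",np.hstack([p,k])[:,:,::-1][:, :, :].copy() if 0 else k[:,:,::-1])
rel([461.5,194,34],down(3.42))
E
```

```text
[455.48620938 202.56923482 133.45102805] [ 3.14147780e+00  6.19089841e-04 -2.86327635e+00]
494 (array([462. , 192.3]), array([51.3, 14.3]), 15.0) [36.32383396 38.18720209 42.67536235]
axis -161.2998222215081
disc ((435.0321350097656, 219.91519165039062), 104.91348266601562) 29.772407812849266
turn [-0.0027  0.0004 -0.0016] shift [-0.0021 -0.0039  0.0982] clock 1.25
```

View pics/w1.png

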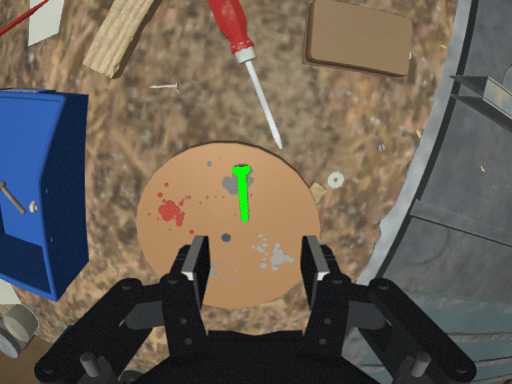

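```bash
python3 -c "
from h import *
rel([462,192.5,33],down(3.43))"
```

```text
turn [-0.0027  0.0004 -0.0116] shift [-0.0022 -0.0054  0.0992] clock 1.25
```

Scaled: 0.06 m is 0.15, 0.02 m is 0.05, -0.01 rad is -0.0032.

Request:
move_arm --pt "0 0 -0.0032 -0.005 -0.0125 0.05 0.04" --pt "0 0 -0.0032 -0.005 -0.0125 0.15 0.04" --pt "0 0 -0.0032 -0.005 -0.0125 0.15 0.04" --pt "0 0 -0.0032 -0.005 -0.0125 0.15 0.04"

```text
clock: 1.75
eef_pos: [458.0, 200.3, 74.5]
tcp_rot: [3.142, 0.0, -2.853]
contact_force: [-0.1, 0.3, 0.1]
opening: 0.47
grasp_force: 0.0
```

```bash
python3 -c "
from h import *
print(sensors.sense()['eef_pos'],sensors.sense()['qvel'])
rel([462,192.5,33],down(3.43))"
```

```text
[458.03412225 200.31179356  74.46543949] [ 0.00316168 -0.01654776 -0.00928908 -0.00023279 -0.00440028 -0.00203426]
turn [0.0001 0.0003 0.    ] shift [-0.0016 -0.0086  0.0415] clock 1.75
```

Scaled: 0.041 m is 0.1025, -0.0086 m is -0.0215.

Request:
move_arm --pt "0 0 0 -0.004 -0.0215 0.025 0.04" --pt "0 0 0 -0.004 -0.0215 0.0625 0.04" --pt "0 0 0 -0.004 -0.0215 0.1025 0.04" --pt "0 0 0 -0.004 -0.0215 0.1025 0.04" --pt "0 0 0 -0.004 -0.0215 0.1025 0.04"

```text
clock: 2.38
eef_pos: [461.6, 192.2, 32.5]
tcp_rot: [-3.142, -0.001, -2.853]
contact_force: [0.4, -0.3, 0.8]
opening: 0.464
grasp_force: 0.0
```

```bash
python3 - <<'E'
from h import *
p,d=grab_frame("wrist");cv2.imwrite("pics/w2.png",p[:,:,::-1])
rel([462,192.5,32.5],down(3.43))
E
```

```text
turn [ 0.      0.0001 -0.0001] shift [-0.0002  0.0001  0.0002] clock 2.425
```

View pics/w2.png

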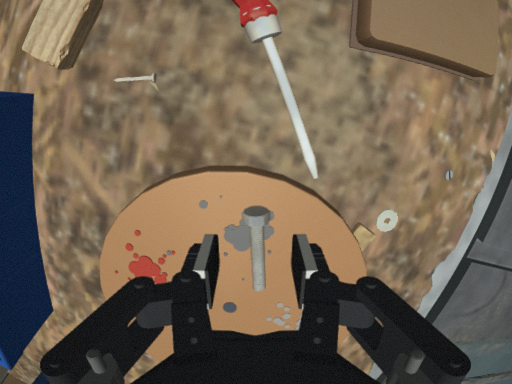

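The bolt, from (257,215) to (259,290), is centred between the fingertips at (215,265) and (300,265). I'll close the gripper.

Request:
move_arm --pt "0 0 0 0 0 0 0.02" --pt "0 0 0 0 0 0 0.01" --pt "0 0 0 0 0 0 0" --pt "0 0 0 0 0 0 0" --pt "0 0 0 0 0 0 0"

```text
clock: 3.05
eef_pos: [462.0, 192.4, 33.1]
tcp_rot: [3.141, 0.001, -2.853]
contact_force: [-1.0, 0.4, 5.5]
opening: 0.117
grasp_force: 38.8
```

Scaled: -0.12 m is -0.3, -0.09 m is -0.225.

Request:
move_arm --pt "0 0 0 0 0 -0.025 0" --pt "0 0 0 0 0 -0.075 0" --pt "0 0 0 0 0 -0.15 0" --pt "0 0 0 0 0 -0.225 0" --pt "0 0 0 0 0 -0.3 0" --pt "0 0 0 0 0 -0.3 0"

```text
clock: 3.8
eef_pos: [463.1, 192.7, 155.1]
tcp_rot: [3.141, 0.004, -2.853]
contact_force: [-0.5, -0.1, -0.4]
opening: 0.114
grasp_force: 38.7
```

```bash
python3 - <<'E'
from h import *
by=.085
c=np.array([525,-49.7]);R=np.array([[np.cos(by),-np.sin(by)],[np.sin(by),np.cos(by)]])
t=c+R@[-42,15];print(t)
rel([*t,150],down(3.2));rel([*t,20],down(3.2))
E
```

```text
[481.87816843 -38.31985756]
turn [0.0009 0.0044 0.2297] shift [ 0.0477 -0.2268  0.0048] clock 3.8
turn [0.0009 0.0044 0.2297] shift [ 0.0482 -0.2269  0.1348] clock 3.8
```

Scaled: -0.227 m is -0.5675, 0.05 m is 0.125, 0.23 rad is 0.0732.

Request:
move_arm --pt "0 0 0.0732 0.12 -0.5675 0 0" --pt "0 0 0.0732 0.12 -0.5675 0 0" --pt "0 0 0.0732 0.12 -0.5675 0 0" --pt "0 0 0.0732 0.12 -0.5675 0 0" --pt "0 0 0.0732 0.12 -0.5675 0 0" --pt "0 0 0.0732 0.12 -0.5675 0.075 0" --pt "0 0 0.0732 0.12 -0.5675 0.125 0" --pt "0 0 0.0732 0.12 -0.5675 0.125 0"

```text
clock: 4.8
eef_pos: [478.5, -38.2, 101.0]
tcp_rot: [3.141, -0.004, -3.083]
contact_force: [0.7, -0.0, 0.2]
opening: 0.122
grasp_force: 38.8
```

```bash
python3 - <<'E'
from h import *
p,W=cloud("top");cv2.imwrite("pics/top2.png",cv2.resize(p[150:270,200:340,::-1],None,fx=4,fy=4,interpolation=2))
rel([482,-38.3,13],down(3.2))
E
```

```text
turn [ 0.0004 -0.0023  0.0005] shift [-0.0028 -0.0001  0.089 ] clock 4.85
```

View pics/top2.png

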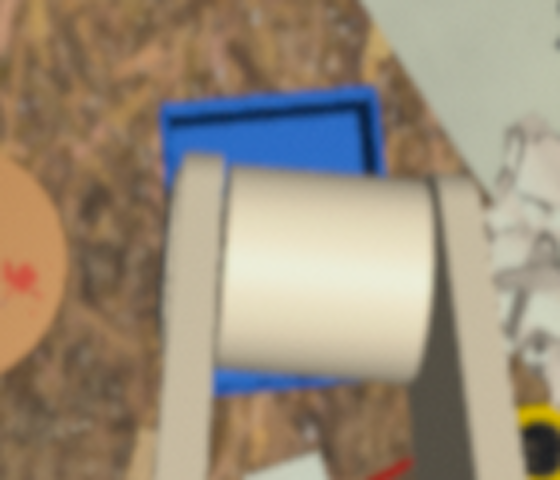

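The arm hides most of the bin; its rear rim, (165,105) to (378,90), hasn't moved. I'll lower the bolt and release it.

Scaled: 0.089 m is 0.2225, 0.08 m is 0.2.

Request:
move_arm --pt "0 0 0 -0.005 0 0.075 0" --pt "0 0 0 -0.005 0 0.15 0" --pt "0 0 0 -0.005 0 0.2 0" --pt "0 0 0 -0.005 0 0.2225 0" --pt "0 0 0 -0.005 0 0.2225 0" --pt "0 0 0 -0.005 0 0.2225 0.03" --pt "0 0 0 -0.005 0 0.2225 0.035" --pt "0 0 0 -0.005 0 0.2225 0.035"

```text
clock: 5.85
eef_pos: [482.6, -39.0, 14.2]
tcp_rot: [-3.141, 0.001, -3.083]
contact_force: [-0.3, 0.2, -1.0]
opening: 0.408
grasp_force: 0.0
```

Scaled: -0.2 m is -0.5, -0.16 m is -0.4.

Request:
move_arm --pt "0 0 0 0 0 -0.05 0.035" --pt "0 0 0 0 0 -0.15 0.035" --pt "0 0 0 0 0 -0.275 0.035" --pt "0 0 0 0 0 -0.4 0.05" --pt "0 0 0 -0.25 0 -0.5 0.05" --pt "0 0 0 -0.25 0 -0.5 0.05"

```text
clock: 6.6
eef_pos: [584.4, -33.1, 216.2]
tcp_rot: [-3.141, 0.004, -3.084]
contact_force: [0.6, -0.5, -0.9]
opening: 0.584
grasp_force: 0.0
```

```bash
python3 - <<'E'
from h import *
for n in("scene",):
    p,W=cloud(n);h=p.astype(int);x,y,z=W[...,0],W[...,1],W[...,2]
    cv2.imwrite("pics/s2.png",cv2.resize(p[120:300,170:410,::-1],None,fx=3,fy=3,interpolation=2))
    blue=(h[...,2]>h[...,0]+60)&(x>400)&(x<680)&(y>-150)&(y<50)
    print(n,"top",rect(W[blue&(z>72)][:,:2]))
c=camera_params("wrist");p,d=grab_frame("wrist")
K=c["camera_matrix"];T=np.array(c["world_from_camera"])
v,u=np.mgrid[:384,:512];a=(u-K[0][2])/K[0][0];b=(v-K[1][2])/K[1][1];r=np.hypot(a,b)+1e-9
W=np.stack([a/r*np.tan(r)*d,b/r*np.tan(r)*d,d],-1)@T[:3,:3].T+T[:3,3]
h=p.astype(int);x,y,z=W[...,0],W[...,1],W[...,2]
for lo,hi in((76,95),):
    m=(d>0)&(h[...,2]>h[...,0]+60)&(x>420)&(x<680)&(y>-160)&(y<60)&(z>lo)&(z<hi);print(m.sum(),rect(W[m][:,:2]),np.percentile(z[m],[5,50,95]))
cv2.imwrite("pics/w3.png",p[:,:,::-1])
E
python3 -c "
import cv2,numpy as np
a=cv2.imread('pics/s2.png');b=cv2.imread('pics/w3.png')
a=cv2.resize(a,(400,300));b=cv2.resize(b,(400,300));cv2.imwrite('pics/c2.png',np.hstack([a,b]))"
```

```text
scene top (array([549.7, -46.5]), array([151.6, 154.8]), 5.7)
3171 (array([550.2, -47.2]), array([147.9, 152.5]), 5.1) [79.24007662 81.98875231 83.89439156]
```

View pics/c2.png

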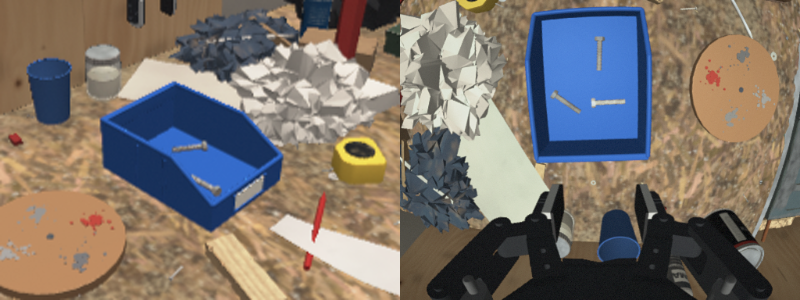

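All three bolts are now in the bin. In the wrist view they are at (600,50), (563,102) and (607,102), and the rear rail is at the bottom, towards the gripper. Next I'll locate the rail precisely.

```bash
python3 - <<'E'
from h import *
c=camera_params("wrist");p,d=grab_frame("wrist")
K=c["camera_matrix"];T=np.array(c["world_from_camera"])
v,u=np.mgrid[:384,:512];a=(u-K[0][2])/K[0][0];b=(v-K[1][2])/K[1][1];r=np.hypot(a,b)+1e-9
W=np.stack([a/r*np.tan(r)*d,b/r*np.tan(r)*d,d],-1)@T[:3,:3].T+T[:3,3]
h=p.astype(int);x,y,z=W[...,0],W[...,1],W[...,2]
m=(d>0)&(h[...,2]>h[...,0]+60)&(x>590)&(x<660)&(y>-100)&(y<20)&(z>79)&(z<90)
q=W[m];f=np.polyfit(q[:,1],q[:,0],1);res=q[:,0]-np.polyval(f,q[:,1]);print(m.sum(),f,np.percentile(res,[2,98]),np.median(q[:,2]),rect(q[:,:2]),"x at y=-41:",np.polyval(f,-41))
X=np.polyval(f,-41)
rel([X,-41,150],down(1.66));rel([X,-41,52],down(1.66))
E
```

```text
1081 [-8.99940478e-02  6.14102788e+02] [-4.3810827   4.95668874] 81.4931256732724 (array([618.1, -39.9]), array([ 10.2, 120.5]), 5.3) x at y=-41: 617.7925438585005
turn [0.0016 0.0021 1.5401] shift [-0.0333 -0.0099  0.0646] clock 6.75
turn [0.0016 0.0021 1.5401] shift [-0.033  -0.0098  0.1626] clock 6.75
```

Scaled: 0.065 m is 0.1625, -0.033 m is -0.0825, 1.44 rad is 0.4584.

Request:
move_arm --pt "0 0 0.0573 -0.0825 -0.025 0 0.05" --pt "0 0 0.1146 -0.0825 -0.025 0 0.05" --pt "0 0 0.1719 -0.0825 -0.025 0.05 0.05" --pt "0 0 0.2292 -0.0825 -0.025 0.1 0.05" --pt "0 0 0.2865 -0.0825 -0.025 0.15 0.05" --pt "0 0 0.3438 -0.0825 -0.025 0.1625 0.05" --pt "0 0 0.4011 -0.0825 -0.025 0.1625 0.05" --pt "0 0 0.4584 -0.0825 -0.025 0.1625 0.05"

```text
clock: 7.75
eef_pos: [613.5, -41.3, 147.7]
tcp_rot: [-3.139, -0.001, 1.754]
contact_force: [-0.3, -0.3, -0.7]
opening: 0.583
grasp_force: 0.0
```

```bash
python3 -c "
from h import *
rel([617.8,-41,110],down(1.66));rel([617.8,-41,52],down(1.66))"
```

```text
turn [-0.0027 -0.0005  0.0937] shift [-0.0005  0.0044  0.0377] clock 7.75
turn [-0.0027 -0.0005  0.0937] shift [-0.0006  0.0046  0.0957] clock 7.75
```

Scaled: 0.03 m is 0.075, 0.02 m is 0.05, 0.095 rad is 0.0302.

Request:
move_arm --pt "0 0 0.0302 0 0.01 0.025 0.05" --pt "0 0 0.0302 0 0.01 0.05 0.05" --pt "0 0 0.0302 0 0.01 0.075 0.05" --pt "0 0 0.0302 0 0.01 0.075 0.05"

```text
clock: 8.25
eef_pos: [618.3, -40.5, 117.4]
tcp_rot: [-3.139, -0.0, 1.666]
contact_force: [0.1, -0.8, 0.3]
opening: 0.585
grasp_force: 0.0
```

```bash
python3 -c "
from h import *
rel([617.8,-41,52],down(1.66))"
```

```text
turn [-0.0024 -0.0003  0.006 ] shift [-0.0005 -0.0004  0.0654] clock 8.25
```

Scaled: 0.065 m is 0.1625, 0.055 m is 0.1375, 0.006 rad is 0.0019.

Request:
move_arm --pt "0 0 0.0019 0 0 0.05 0.05" --pt "0 0 0.0019 0 0 0.1 0.05" --pt "0 0 0.0019 0 0 0.1375 0.05" --pt "0 0 0.0019 0 0 0.1625 0.05" --pt "0 0 0.0019 0 0 0.1625 0.04" --pt "0 0 0.0019 0 0 0.1625 0.025" --pt "0 0 0.0019 0 0 0.1625 0.015" --pt "0 0 0.0019 0 0 0.1625 0.008" --grip_force 90

```text
clock: 9.25
eef_pos: [620.0, -40.5, 54.4]
tcp_rot: [3.14, 0.0, 1.659]
contact_force: [-0.2, -0.2, 3.2]
opening: 0.105
grasp_force: 52.4
```

Request:
move_arm --pt "0 0 0 0 0 0 0" --pt "0 0 0 0 0 0 0" --pt "0 0 0 0 0 0 0"

```text
clock: 9.62
eef_pos: [620.0, -40.5, 54.5]
tcp_rot: [3.14, 0.0, 1.659]
contact_force: [-0.0, -0.4, 6.2]
opening: 0.102
grasp_force: 88.3
```

Scaled: -0.17 m is -0.425, -0.155 m is -0.3875.

Request:
move_arm --pt "0 0 0 0 0 -0.025 0" --pt "0 0 0 0 0 -0.0625 0" --pt "0 0 0 0 0 -0.1125 0" --pt "0 0 0 0 0 -0.175 0" --pt "0 0 0 0 0 -0.25 0" --pt "0 0 0 0 0 -0.325 0" --pt "0 0 0 0 0 -0.3875 0" --pt "0 0 0 0 0 -0.425 0" --grip_force 110

```text
clock: 10.62
eef_pos: [620.0, -40.5, 226.2]
tcp_rot: [3.139, 0.0, 1.659]
contact_force: [0.3, 0.5, -4.2]
opening: 0.092
grasp_force: 107.5
```

Scaled: -0.3 rad is -0.0955.

Request:
move_arm --pt "-0.0127 -0.0064 0 0 0 0 0" --pt "-0.0255 -0.0159 0 0 0 0 0" --pt "-0.0382 -0.0318 0 0 0 0 0" --pt "-0.0509 -0.0477 0 0 0 0 0" --pt "-0.0637 -0.0637 0 0 0 0 0" --pt "-0.0796 -0.0796 0 0 0 0 0" --pt "-0.0955 -0.0955 0 0 0 0 0" --pt "-0.0955 -0.0955 0 0 0 0 0"

```text
clock: 11.62
eef_pos: [618.1, -39.9, 223.1]
tcp_rot: [2.835, 0.295, 1.614]
contact_force: [0.6, -0.0, -4.1]
opening: 0.099
grasp_force: 107.9
```

```bash
python3 - <<'E'
from h import *
p,_=grab_frame("scene");q,_=grab_frame("wrist");t,_=grab_frame("top")
cv2.imwrite("pics/c3.png",np.hstack([cv2.resize(i,(400,300)) for i in(p[40:300,120:460],q)])[:,:,::-1])
E
```

```text
(no output)
```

View pics/c3.png

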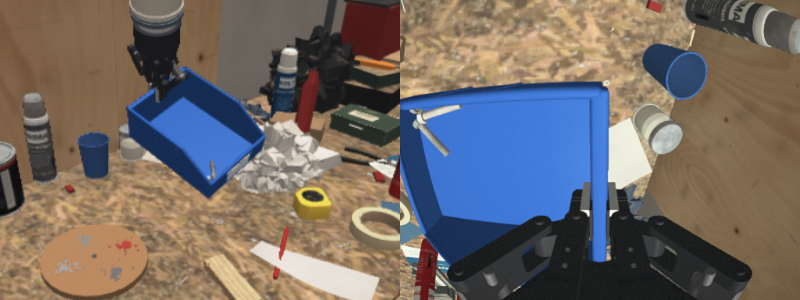

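The bin is tipped, and in the wrist view the bolts are gathered at the front-left corner, near (430,120). I'll tip a little further, let it settle and measure.

Scaled: -0.01 m is -0.025, -0.005 m is -0.0125, -0.13 rad is -0.0414.

Request:
move_arm --pt "-0.0159 -0.0159 0 0 0 -0.0125 0" --pt "-0.0318 -0.0318 0 0 0 -0.025 0" --pt "-0.0414 -0.0414 0 0 0 -0.025 0" --pt "-0.0414 -0.0414 0 0 0 -0.025 0" --pt "-0.0414 -0.0414 0 0 0 -0.025 0" --pt "-0.0414 -0.0414 0 0 0 -0.025 0" --pt "-0.0414 -0.0414 0 0 0 -0.025 0" --pt "-0.0414 -0.0414 0 0 0 -0.025 0"

```text
clock: 12.78
eef_pos: [616.4, -37.9, 232.8]
tcp_rot: [2.684, 0.416, 1.56]
contact_force: [0.4, 0.4, -3.8]
opening: 0.095
grasp_force: 107.9
```

Request:
move_arm --pt "0 0 0 0 0 0 0" --pt "0 0 0 0 0 0 0" --pt "0 0 0 0 0 0 0" --pt "0 0 0 0 0 0 0"

```text
clock: 13.28
eef_pos: [616.4, -37.8, 232.8]
tcp_rot: [2.684, 0.416, 1.561]
contact_force: [0.0, -0.3, -3.9]
opening: 0.096
grasp_force: 107.9
```

```bash
python3 - <<'E'
from h import *
s=sensors.sense();R=Ro.from_euler("xyz",s["tcp_rot"]);print(s["eef_pos"],"tilt",np.arccos(-R.as_matrix()[2,2]),abs(s["qvel"]).max())
# bin frame: x=tool y, y=tool x, z=-tool z ; TCP at grasp was z~54.5, x=98,y~0
M=R.as_matrix();B=np.stack([M[:,1],M[:,0],-M[:,2]],1);o=s["eef_pos"]-B@[98,0,53.5]
c=camera_params("wrist");p,d=grab_frame("wrist")
K=c["camera_matrix"];T=np.array(c["world_from_camera"])
v,u=np.mgrid[:384,:512];a=(u-K[0][2])/K[0][0];b=(v-K[1][2])/K[1][1];r=np.hypot(a,b)+1e-9
W=np.stack([a/r*np.tan(r)*d,b/r*np.tan(r)*d,d],-1)@T[:3,:3].T+T[:3,3]
L=(W-o)@B;h=p.astype(int)
m=(d>0)&(h.max(-1)-h.min(-1)<60)&(abs(L[...,0])<94)&(abs(L[...,1])<70)&(L[...,2]>0)&(L[...,2]<40)
n,lab,st,ce=cv2.connectedComponentsWithStats(m.astype(np.uint8))
for i in range(1,n):
    if st[i,4]>20: print(st[i],np.percentile(L[lab==i],[2,50,98],axis=0).round(0).tolist())
fl=(d>0)&(h[...,2]>h[...,0]+60)&(abs(L[...,0])<60)&(abs(L[...,1])<50);print("floor z",np.median(L[fl][:,2]))
q,_=grab_frame("scene")
cv2.imwrite("pics/c4.png",np.hstack([cv2.resize(q[40:300,120:460],(400,300)),cv2.resize(p[60:260,0:267],(400,300))])[:,:,::-1])
E
```

```text
[616.35563244 -37.79543853 232.79280362] tilt 0.608121768175263 0.0013503330631803318
[  13  134   68   71 1084] [[-93.0, 8.0, 5.0], [-79.0, 53.0, 11.0], [-33.0, 61.0, 17.0]]
floor z 3.1309264607389644
```

View pics/c4.png

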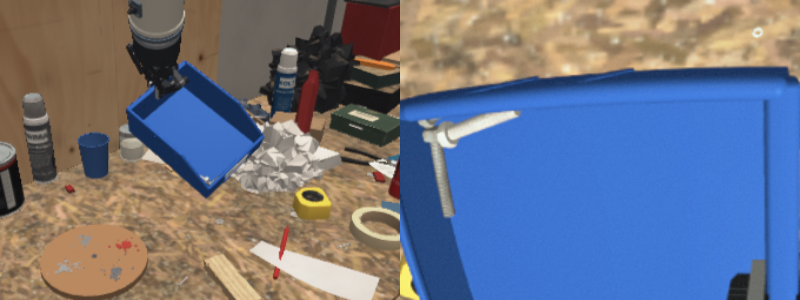

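Two bolts are clearly visible at about (435,190) and (480,125). The third may be hidden under the left rim, so I'll check with the top camera.

```bash
python3 - <<'E'
from h import *
s=sensors.sense();M=Ro.from_euler("xyz",s["tcp_rot"]).as_matrix();B=np.stack([M[:,1],M[:,0],-M[:,2]],1);o=s["eef_pos"]-B@[98,0,53.5]
out=[]
for n in("top","scene"):
    p,W=cloud(n);L=(W-o)@B;h=p.astype(int)
    m=(h.max(-1)-h.min(-1)<70)&(abs(L[...,0])<95)&(abs(L[...,1])<72)&(L[...,2]>0)&(L[...,2]<40)
    print(n,m.sum(),L[m].round(0)[::max(1,m.sum()//40)].tolist() if m.any() else "")
    C=camera_params(n);T=np.array(C["world_from_camera"])
    q=(o+B@[-60,40,4]-T[:3,3])@T[:3,:3];u=int(C["camera_matrix"][0][0]*q[0]/q[2]+C["camera_matrix"][0][2]);v=int(C["camera_matrix"][1][1]*q[1]/q[2]+C["camera_matrix"][1][2]);print(u,v)
    out.append(cv2.resize(p[max(v-40,0):v+40,u-40:u+40],(400,400),interpolation=2))
cv2.imwrite("pics/c5.png",np.hstack(out)[:,:,::-1])
E
```

```text
top 226 [[-19.0, 72.0, 11.0], [-30.0, 59.0, 6.0], [-37.0, 66.0, 3.0], [-37.0, 61.0, 10.0], [-41.0, 63.0, 7.0], [-44.0, 67.0, 5.0], [-46.0, 69.0, 8.0], [-47.0, 55.0, 7.0], [-49.0, 65.0, 7.0], [-51.0, 67.0, 9.0], [-53.0, 54.0, 7.0], [-53.0, 58.0, 12.0], [-57.0, 68.0, 9.0], [-58.0, 55.0, 7.0], [-60.0, 63.0, 9.0], [-62.0, 65.0, 10.0], [-63.0, 52.0, 8.0], [-65.0, 54.0, 12.0], [-69.0, 64.0, 9.0], [-70.0, 51.0, 7.0], [-71.0, 55.0, 11.0], [-75.0, 72.0, 7.0], [-73.0, 52.0, 12.0], [-76.0, 64.0, 11.0], [-75.0, 49.0, 14.0], [-80.0, 62.0, 11.0], [-78.0, 47.0, 14.0], [-84.0, 61.0, 7.0], [-87.0, 47.0, 0.0], [-87.0, 33.0, 1.0], [-86.0, 64.0, 9.0], [-87.0, 47.0, 8.0], [-86.0, 33.0, 10.0], [-88.0, 20.0, 5.0], [-88.0, 7.0, 5.0], [-89.0, 59.0, 9.0], [-87.0, 43.0, 13.0], [-89.0, 30.0, 10.0], [-91.0, 18.0, 6.0], [-93.0, 5.0, 2.0], [-91.0, 58.0, 11.0], [-93.0, 45.0, 8.0], [-91.0, 30.0, 11.0], [-92.0, 17.0, 10.0], [-92.0, 66.0, 16.0], [-95.0, 15.0, 9.0]]
269 219
scene 507 [[80.0, -71.0, 37.0], [71.0, -72.0, 35.0], [88.0, -72.0, 9.0], [61.0, -71.0, 34.0], [72.0, -72.0, 14.0], [57.0, -70.0, 28.0], [62.0, -71.0, 13.0], [46.0, -72.0, 25.0], [36.0, -70.0, 33.0], [50.0, -71.0, 9.0], [33.0, -72.0, 22.0], [21.0, -71.0, 32.0], [14.0, -71.0, 36.0], [31.0, -71.0, 8.0], [19.0, -70.0, 20.0], [12.0, -71.0, 22.0], [6.0, -71.0, 25.0], [-4.0, -72.0, 31.0], [1.0, -71.0, 17.0], [-6.0, -72.0, 20.0], [-10.0, -71.0, 22.0], [-11.0, -71.0, 14.0], [-19.0, -71.0, 20.0], [-24.0, -71.0, 21.0], [-21.0, -71.0, 9.0], [-32.0, -70.0, 17.0], [-36.0, -72.0, 18.0], [-49.0, -71.0, 29.0], [-61.0, -71.0, 39.0], [-64.0, -72.0, 38.0], [-48.0, -70.0, 10.0], [-50.0, -71.0, 8.0], [-62.0, -71.0, 19.0], [-72.0, -72.0, 25.0], [-84.0, -70.0, 38.0], [-89.0, -71.0, 39.0], [-78.0, -70.0, 18.0], [-90.0, -70.0, 28.0], [-65.0, 53.0, 11.0], [-76.0, 51.0, 16.0], [-89.0, 39.0, 11.0], [-81.0, 47.0, 1.0], [-88.0, 54.0, 14.0]]
292 187
```

View pics/c5.png

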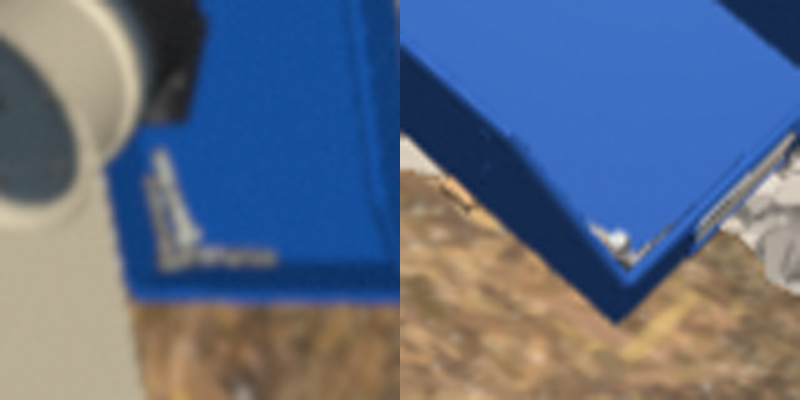

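The top view shows all three bolts in the front-left corner: two side by side along the left wall (150–195, 150–265) and one along the front wall (160–275, 258). All three sit inside the required quarter and the arm is still, so I'm handing in.

```bash
python3 -c "
from rig import order
print(order.sign_off())"
```

```text
the job is handed in; nothing more can be done
None
```

I put the stray bolt in the bin with the others and handed in with the bin gripped and held still, tipped about 0.61 rad; the last pictures show all three bolts in its front left corner and nothing spilled or disturbed.

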